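Screw the lid onto the rivet hopper

TASK

Close the rivet hopper with its black screw lid: set the lid down level on the hopper's mouth so that it rests on top of the thread, turn it back (counter-clockwise seen from above) until it drops into the thread start, then screw it clockwise until it is fully home against its stop. Let go of it, and leave the tray, hex key, die and mallet where they are.

Things in the scene. Friction and masses are not known exactly. Their poses are not given: they have to be found in the camera images.
- hopper: Rivet hopper, fixed to the table: upright grey plastic canister 114 mm across on an aluminium plate 190 mm (its x axis) by 120 mm (y), 12 mm thick. Origin: centre of the plate's underside, z up. Its place and yaw vary. The open neck is 80 mm across and carries two equal right-hand thread ridges half a turn apart, reaching out to 92 mm across, 24 mm lead.
- hopper_mouth (a point): Centre of the round mouth, level with the rim, 120 mm above the table; axes as the hopper's. Below, A is how far the lid's bar is turned counter-clockwise from the plate's long side, seen from above (mod 180 degrees). At A = 70 to 100 degrees the lugs are over the thread starts and the lid drops in (stopped at 100); at other A it rests on top of the ridges.
- lid_grip (a point): Centre of the grip bar of the black screw lid, on the lid's axis, 44 mm above its lower edge; x along the bar, z up. The lid (160 g, 104 mm across, 61 mm tall) is a cap 28 mm high and on it a bar 94 mm long (x), 24 mm wide, 33 mm high, its top 17 mm above this point. It starts upright on the table. Two lugs in it, 30 degrees wide, lie under the bar's ends.
- lid_edge (a point): Centre of the lid's lower edge; axes as lid_grip. Skirt bore 96 mm; the lugs clear the neck by 1.5 mm. Resting on the ridges at A = 35 degrees, lid_grip is 34 mm above the mouth, and rises 0.67 mm per 10 degrees of turning back; turning clockwise there is blocked at about A = 0 by the raised closed ends of the grooves. To rest on the ridges alone, lay it on at A = 10 to 45.
- hopper_thread (a point): On the hopper's axis, 12 mm below the rim, at its thread. Turned back past A = 70 the lid drops 8 to 11 mm: lid_grip is 26 mm above the mouth at A = 85. Turned clockwise from there it sinks 0.67 mm per 10 degrees (about 2 mm vertical slack) to the stop at A = 0, bar along the plate's long side, lid_grip 20 to 22 mm above the mouth. It stays where it is left.
- tray: Wooden tray of rivets, 150 x 120 x 35 mm, loose; origin at the centre of its underside. Leave alone.
- hex_key: T-handled hex key with red handle, 180 mm long, lying flat; origin on its shaft near the handle. Leave alone.
- die: Steel setting die, 48 mm across, 80 mm tall, upright; origin at the centre of its underside. Leave alone.
- mallet: Hammer, 240 mm long, lying flat; origin at the middle of its underside. Leave alone.
Mind the look-alikes: they are no part of the job. What is meant by the part that bears lid_grip is not brown or pink, and is the larger of those in its own colour.

How it is judged:
On the way, in this order (a step that is already met when the one before it is completed fails the run):
1. the lid rests level on the hopper's neck, on top of its thread (grip point 30 to 38 mm above the mouth, within 4 mm of its axis, tilted less than 0.1 rad, bearing on the hopper) (horizontal distance between lid_grip and hopper_mouth below 0.004 m and z of lid_grip in the frame of hopper_mouth between 0.03 and 0.038 m and angle between lid_grip's own z axis and vertical below 0.1 rad and contact force between lid and hopper above 0.3 N), for 0.2 s.
2. turned back, the lid has dropped into the thread start (grip point less than 29 mm above the mouth, bar more than 1.05 rad from the plate's long side, tilted less than 0.1 rad) (horizontal distance between lid_grip and hopper_mouth below 0.004 m and z of lid_grip in the frame of hopper_mouth below 0.029 m and angle between lid_grip's own z axis and vertical below 0.1 rad and angle between the x axis of lid_grip and the x axis of hopper, either way round above 1.05 rad), for 0.1 s.
At the end, for the whole second after the job is handed in: The lid is screwed home on the hopper: bar within 0.17 rad of the plate's long side, grip point less than 23.5 mm above the mouth and within 4 mm of its axis, tilted less than 0.06 rad, at rest (horizontal distance between lid_grip and hopper_mouth below 0.004 m and z of lid_grip in the frame of hopper_mouth below 0.0235 m and angle between lid_grip's own z axis and vertical below 0.06 rad and angle between the x axis of lid_grip and the x axis of hopper, either way round below 0.17 rad and linear speed of lid below 0.01 m/s); the robot touches nothing.
It fails at once if the tray, hex key, die or mallet is moved more than 20 mm (distance of any of tray, hex_key, die, mallet from where it was at the start of the episode above 0.02 m).
It also fails if it takes over 48 s, if anything falls off the work surface, if the arm or the gripper's body presses on something with over 40 N, if the wrist force passes 120 N, or if a joint passes its speed limit or range.

ROBOT

A 6-joint arm with a two-finger parallel gripper is mounted at the origin on the work surface. World frame = base frame: x ahead of the robot, y to its left, z up, the work surface at z = 0. Lengths are in m, angles in rad, forces in N, time in s.
With the tool pointing down it reaches from about 0.25 to 0.8 m from the base axis. Payload 8.5 kg.
Tool frame: the origin (TCP) lies midway between the tips of the shut fingers; the grasp point (between the pads) lies env.tcp_to_grasp behind it (env.tcp_to_grasp is the distance from the TCP to the grasp point, in m); z points along the fingers, y is the direction in which the jaws open and shut (so a half turn about z gives the same grasp; the last joint's range is limited). The gripper opens to 85 mm and grips with 20 to 120 N. Pads are 22 mm wide; open, the fingers measure 114 mm over their backs; the gripper's body (76 mm by 85 mm) begins 54 mm behind the grasp point. The pads swing forward as they close: fully open they stand 13 mm farther back than shut.
Start: joints at [1.205, 0.238, -0.013, 1.319, 0, 1.571], TCP at [0.188, 0.49, 0.231] pointing down, gripper open.
Joint ranges: [-2.66, 2.66], [-1.03, 1.9], [-1.14, 1.46], [-1.82, 2.27], [-1.45, 1.34], [-3.14, 3.14]. Speed limits (rad/s): [2.22, 2.22, 2.79, 3.14, 3.14, 3.14].

INTERFACE

Orientations are given as a unit quaternion [x, y, z, w].
In Python, from cell import monitor, cams, env gives the robot as it stands.
- The arm moves only by the shell command python3 -m jog 'ROWS' [FORCE]. ROWS is JSON, a list of rows, each a list of 7 numbers: the shift along the world's x, y, z in mm, then the turn, a rotation vector about the world's x, y, z in degrees, then the closure in counts, from 0 (fully open) to 255 (shut). A call has 1 to 10 rows; each row is the pose to reach, as a shift and turn from the pose commanded when the call began; what a row does not reach only later rows make up. A row lasts 1/12 s, in which the tool goes at most 41.7 mm and 7.16 degrees, less where a joint would pass 70% of its speed; a pose out of reach is approached as far as the arm can. A call with a gripper value outside its range is refused whole. The fingers move at their own pace and stop on an object; FORCE is the grip in N (left out, the last holds). Time passes only in rows, so rows that repeat a pose let the fingers close. It gives the time, the measured TCP pose, the force and the opening at its end, in the units of the state.
- monitor.observe(): the state, without advancing time (a new reading comes with each control period).
- cams.capture(name): name is "scene" or "top" or "wrist"; returns the picture (480x640x3 uint8, red, green, blue); there is no depth.
- cams.camera_model(name): a dict with "camera_matrix" (3x3 intrinsics, pixels), "distortion" ([k1, k2, p1, p2, k3] as OpenCV has them; the pictures are not rectified), "view" (4x4, takes a point from world to camera coordinates); the wrist camera has in their place "hand_eye" (4x4, takes a point from camera to tool coordinates, whose origin is the TCP and whose axes are the flange's). Camera axes: x right, y down, z forward; pixel columns grow to the right and rows downward; lengths in m; the calibration is good to about 2 mm. A picture is of the moment at which its call begins: read the wrist's pose just before it. camera_model takes no time and is no camera call.
- env.close_job(): hands the job in, once; it reports no verdict.
The state is a dict: "clock": time; "q": joint angles; "qd": joint speeds; "effort": joint torques, N m; "eef_pos": TCP position; "tcp_rot": TCP orientation; "ft_force": force on the tool from outside, world axes, zero at the start; "ft_torque": the same for the moment, N m; "width": finger opening in m.
Only numpy, scipy, OpenCV 4.12 (cv2) and the standard library are available. Lean on these libraries where they do the work, as an engineer would, in place of code of your own. Each camera call takes 0.05 s, during which the arm holds its last target. There are 200 camera calls.

## Working session

There is one attempt and no reset: what is moved stays moved. The work goes in short steps, Python scripts to look and compute and a shell command to move; the robot and the scene stay as the last step left them, time stands still between calls to the robot, and variables do not carry over. Pictures are saved under pics/ and viewed, about 8 in all and at most 12, crops included, and the job is handed in when it is done.

```bash
mkdir -p pics; ls
python3 - <<'E'
from cell import monitor,cams,env
import cv2,numpy as np
for n in("scene","top"):
    cv2.imwrite(f"pics/{n}0.png",cams.capture(n)[:,:,::-1])
for n in("scene","top","wrist"):
    print(n,{k:np.round(v,4).tolist() for k,v in cams.camera_model(n).items() if not isinstance(v,str)})
s=monitor.observe();print(s,env.tcp_to_grasp)
E
```

```text
pics
scene {'camera_matrix': [[436.715, 0.0, 318.831], [0.0, 436.715, 233.4078], [0.0, 0.0, 1.0]], 'distortion': [-0.0181, 0.0, 0.0, 0.0, 0.0], 'view': [[0.4894, 0.8719, -0.0141, -0.2754], [0.6395, -0.3698, -0.674, -0.3175], [-0.5929, 0.3209, -0.7386, 1.5346], [0.0, 0.0, 0.0, 1.0]]}
top {'camera_matrix': [[501.3727, 0.0, 322.5092], [0.0, 501.3727, 240.7718], [0.0, 0.0, 1.0]], 'distortion': [-0.019, 0.0, 0.0, 0.0, 0.0], 'view': [[-0.0717, -0.9974, 0.0021, 0.0316], [-0.9756, 0.0697, -0.208, 0.5942], [0.2074, -0.0169, -0.9781, 1.1812], [0.0, 0.0, 0.0, 1.0]]}
wrist {'camera_matrix': [[343.5425, 0.0, 324.7574], [0.0, 343.5425, 239.1338], [0.0, 0.0, 1.0]], 'distortion': [-0.0425, 0.0, 0.0, 0.0, 0.0], 'hand_eye': [[-0.0006, -0.9494, -0.3142, 0.0809], [1.0, -0.0003, -0.0011, -0.0002], [0.0009, -0.3142, 0.9494, -0.1423], [0.0, 0.0, 0.0, 1.0]]}
{'clock': 0.1, 'q': array([ 1.20497999e+00,  2.38753733e-01, -1.41607798e-02,  1.31918395e+00,
        2.01835197e-05,  1.57080298e+00]), 'qd': array([-0.00075541, -0.00196095,  0.00102848,  0.00038334, -0.00029672,
        0.00021242]), 'effort': array([-1.73305278e-03, -5.39718032e+01,  3.46999669e+01,  1.33565723e-02,
       -1.08358056e-04,  1.45431085e-05]), 'eef_pos': array([0.18766372, 0.48992686, 0.23072819]), 'tcp_rot': array([ 1.81893231e-01,  9.83318071e-01, -6.38371773e-04, -1.28343950e-04]), 'ft_force': array([0.03167303, 0.58947615, 0.04756616]), 'ft_torque': array([0.05161524, 0.01501887, 0.02796073]), 'width': 0.08532244518369804} 0.0187
```

View pics/top0.png

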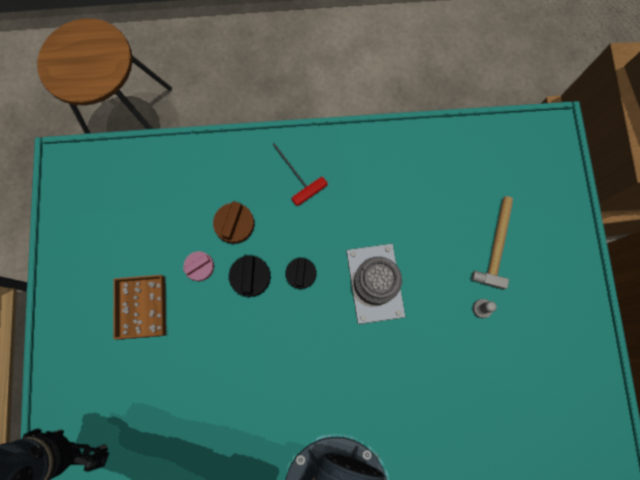

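View pics/scene0.png

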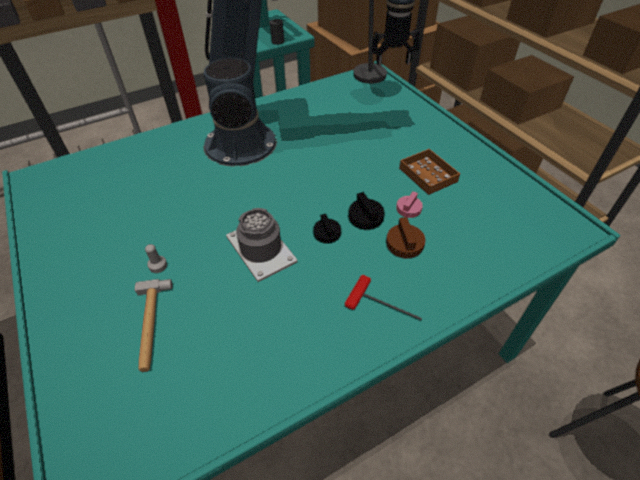

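Top view: the lid-like parts are large black (249,276), small black (301,273), brown (233,222) and pink (198,266). The one meant is the larger black one at (249,276). The hopper is at (378,281), with its plate's long side running up and down the image. Next is an enlarged crop.

Run:
```python
import cv2,numpy as np
a=cv2.imread("pics/top0.png")
c=cv2.resize(a[235:335,220:420],None,fx=4,fy=4,interpolation=cv2.INTER_CUBIC)
l=np.clip(c[:,:400].astype(float)*2.5,0,255).astype(np.uint8); c[:,:400]=l
cv2.imwrite("pics/crop1.png",c)
```

```text
(no output)
```

View pics/crop1.png

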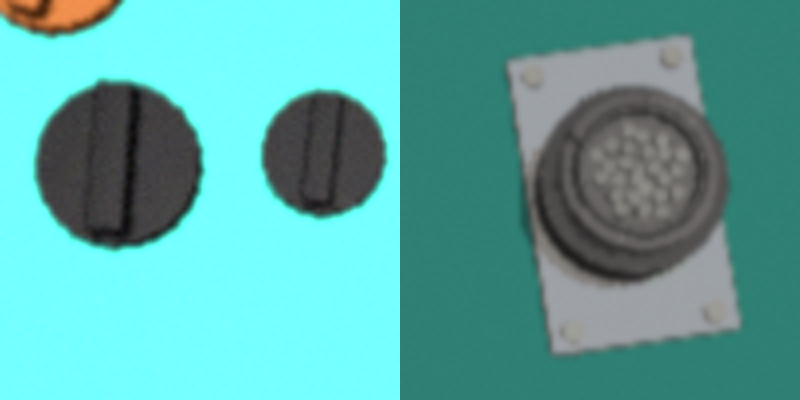

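The crop confirms the large black lid (bar-top corners at crop (97,83), (128,86), (122,232), (88,228)) beside the smaller black one. The plate corners are at crop (508,62), (692,36), (740,327), (553,354).

```bash
cat > h.py <<'E'
import numpy as np,cv2
from scipy.spatial.transform import Rotation as R
from cell import monitor,cams,env
def world(name,px,z,state=None):
    m=cams.camera_model(name); K=np.array(m["camera_matrix"]);D=np.array(m["distortion"])
    p=cv2.undistortPoints(np.array(px,float).reshape(-1,1,2),K,D).reshape(-1,2)
    d=np.c_[p,np.ones(len(p))]
    if name=="wrist":
        T=np.eye(4);T[:3,:3]=R.from_quat(state["tcp_rot"]).as_matrix();T[:3,3]=state["eef_pos"]
        C=T@np.array(m["hand_eye"])
    else: C=np.linalg.inv(np.array(m["view"]))
    d=d@C[:3,:3].T; o=C[:3,3]
    return o+d*((z-o[2])/d[:,2])[:,None]
def jaw():
    s=monitor.observe();Rm=R.from_quat(s["tcp_rot"]).as_matrix();y=Rm[:,1];x=Rm[:,0]
    print("t",round(s["clock"],2),"tcp",np.round(s["eef_pos"]*1e3,1),"x-axis yaw",round(np.degrees(np.arctan2(x[1],x[0])),1),"z",np.round(Rm[:,2],3),"F",np.round(s["ft_force"],1),"w",round(s["width"]*1e3,1),"q",np.round(s["q"],2))
    return s
E
python3 - <<'E'
from h import *
f=lambda a,ox=220:[(ox+(x+.5)/4-.5,235+(y+.5)/4-.5) for x,y in a]
P=world("top",f([(508,62),(692,36),(740,327),(553,354)]),.012)
print(P*1e3,P.mean(0)*1e3); print([np.linalg.norm(P[i]-P[(i+1)%4])*1e3 for i in range(4)])
yaw=lambda v:np.degrees(np.arctan2(v[1],v[0]))
print("plate yaw",yaw(P[0]-P[3]),yaw(P[1]-P[2]), "from short",yaw(P[0]-P[1])-90)
B=world("top",f([(97,83),(128,86),(122,232),(88,228)]),.061)
print(B.mean(0)*1e3,yaw(B[0]-B[3]),yaw(B[1]-B[2]),np.linalg.norm(B[0]-B[3]),np.linalg.norm(B[0]-B[1]))
print("rim",world("top",f([(640,166)]),.12)*1e3)
jaw()
E
```

```text
[[ 576.65953128  -71.99694286   12.        ]
 [ 585.21194031 -191.89569394   12.        ]
 [ 397.73685086 -203.24173023   12.        ]
 [ 389.55034832  -84.89010197   12.        ]] [ 487.28966769 -138.00611725   12.        ]
[np.float64(120.20338685996494), np.float64(187.8181080273441), np.float64(118.63442474714734), np.float64(187.5528722830109)]
plate yaw 3.9418574165385523 3.463329728452232 from short 4.080012472864183
[525.95184777 179.87662032  61.        ] -5.7668059559926865 -4.7670738913972635 0.08961889117910635 0.019287119460168402
rim [[ 489.26358366 -136.66514273  120.        ]]
t 0.1 tcp [187.7 489.9 230.7] x-axis yaw 159.0 z [-0.    -0.001 -1.   ] F [0.  0.6 0. ] w 85.3 q [ 1.2   0.24 -0.01  1.32  0.    1.57]
```

```bash
python3 -m jog '[[300,-627,0,0,0,15.7,0],[300,-627,0,0,0,15.7,0],[300,-627,0,0,0,15.7,0],[300,-627,0,0,0,15.7,0],[300,-627,0,0,0,15.7,0],[300,-627,0,0,0,15.7,0],[300,-627,0,0,0,15.7,0],[300,-627,0,0,0,15.7,0],[300,-627,0,0,0,15.7,0],[300,-627,0,0,0,15.7,0]]' 40; python3 -c "from h import *;jaw()"
```

```text
clock: 0.93
eef_pos: [0.3667, 0.1147, 0.2313]
tcp_rot: [0.046, 0.999, 0.0, 0.0]
ft_force: [1.5, 0.7, 0.1]
width: 0.0852
t 0.93 tcp [366.7 114.7 231.3] x-axis yaw 174.8 z [ 0. -0. -1.] F [1.5 0.7 0.1] w 85.2 q [ 0.3  -0.   -0.3   1.28 -0.    0.39]
```

```bash
python3 -m jog '[[121,-252,0,0,0,0,0],[121,-252,0,0,0,0,0],[121,-252,0,0,0,0,0],[121,-252,0,0,0,0,0],[121,-252,0,0,0,0,0],[121,-252,0,0,0,0,0],[121,-252,0,0,0,0,0],[121,-252,0,0,0,0,0],[121,-252,0,0,0,0,0]]'
python3 - <<'E'
from h import *
s=jaw();im=cams.capture("wrist");cv2.imwrite("pics/w1.png",im[:,:,::-1])
E
```

```text
clock: 1.68
eef_pos: [0.4875, -0.1366, 0.2304]
tcp_rot: [0.047, 0.999, 0.0, -0.001]
ft_force: [-0.8, 0.5, -0.1]
width: 0.0857
t 1.68 tcp [ 487.5 -136.6  230.4] x-axis yaw 174.6 z [-0.002  0.    -1.   ] F [-0.8  0.5 -0.1] w 85.7 q [-0.27  0.21 -0.06  1.31 -0.   -0.18]
```

View pics/w1.png

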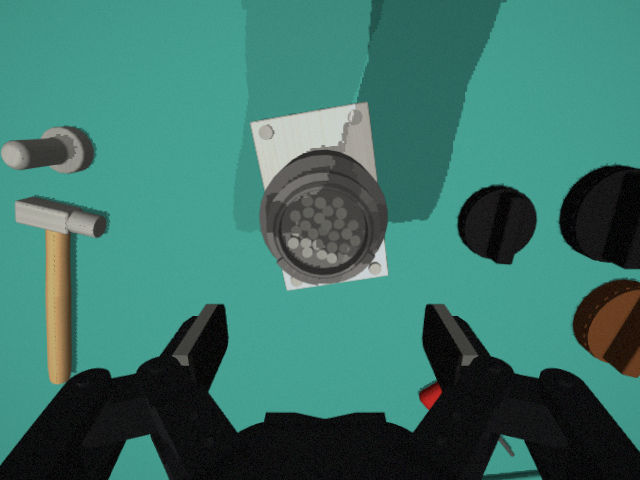

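The wrist view shows the hopper centred near (323,232), with plate corners near (250,122), (367,102), (387,276), (287,290). I'll enlarge it for the rim.

Run:
```python
import cv2,numpy as np
a=cv2.imread("pics/w1.png")
c=cv2.resize(a[95:295,240:400],None,fx=3,fy=3,interpolation=cv2.INTER_CUBIC)
c=np.clip(255*(c/255.)**.6,0,255).astype(np.uint8)
cv2.imwrite("pics/crop2.png",c)
```

```text
(no output)
```

View pics/crop2.png

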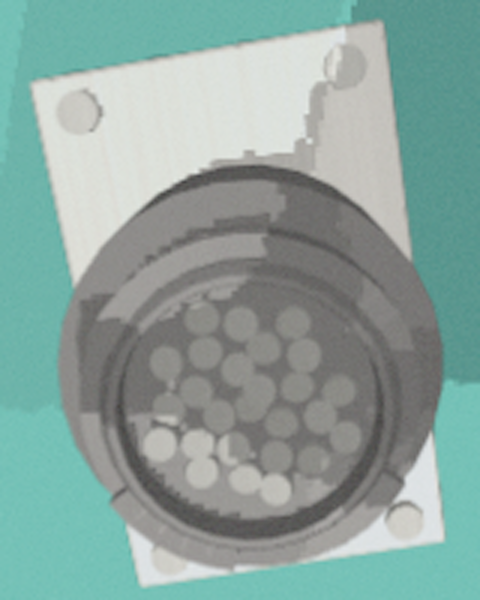

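```bash
cat >> h.py <<'E'
def proj(name,X,state):
    m=cams.camera_model(name);T=np.eye(4);T[:3,:3]=R.from_quat(state["tcp_rot"]).as_matrix();T[:3,3]=state["eef_pos"]
    V=np.linalg.inv(T@np.array(m["hand_eye"])) if name=="wrist" else np.array(m["view"])
    return cv2.projectPoints(np.array(X,float).reshape(-1,1,3),cv2.Rodrigues(V[:3,:3])[0],V[:3,3],np.array(m["camera_matrix"]),np.array(m["distortion"]))[0].reshape(-1,2)
def circ(c,r,z,n=90):
    t=np.linspace(0,2*np.pi,n);return np.c_[c[0]+r*np.cos(t),c[1]+r*np.sin(t),0*t+z]
E
python3 - <<'E'
from h import *
s=monitor.observe()
f=lambda a:[(240+(x+.5)/3-.5,95+(y+.5)/3-.5) for x,y in a]
P=world("wrist",f([(31,82),(383,20),(445,543),(140,587)]),.012,s)
yaw=lambda v:np.degrees(np.arctan2(v[1],v[0]))
print(P*1e3,P.mean(0)*1e3,[np.linalg.norm(P[i]-P[(i+1)%4])*1e3 for i in range(4)],yaw(P[3]-P[0]),yaw(P[2]-P[1]),yaw(P[2]-P[3])+90)
c=P.mean(0)
a=cv2.imread("pics/w1.png")[95:295,240:400]
b=cv2.resize(a,None,fx=3,fy=3,interpolation=cv2.INTER_CUBIC); b=np.clip(255*(b/255.)**.6,0,255).astype(np.uint8)
for r,z,col in((.04,.12,(0,0,255)),(.057,.0,(0,255,0))):
    q=(proj("wrist",circ(c,r,z),s)-[240,95]+.5)*3-.5
    cv2.polylines(b,[np.int32(q)],True,col,1)
    print(r,q.min(0),q.max(0))
cv2.imwrite("pics/crop3.png",b)
E
```

```text
[[ 395.00426516 -202.44419057   12.        ]
 [ 386.73014338  -84.41171788   12.        ]
 [ 575.68278075  -71.30624508   12.        ]
 [ 583.2516998  -189.94644284   12.        ]] [ 485.16722227 -137.02714909   12.        ] [np.float64(118.32212684611285), np.float64(189.40658010877104), np.float64(118.88139072308812), np.float64(188.6618412613251)] 3.798293020193785 3.9675956846541967 183.65036642553014
0.04 [ 94.5913606  261.92790021] [405.62400412 559.27901639]
0.057 [ 96.94196205 161.15802567] [406.69078156 466.05569355]
```

View pics/crop3.png

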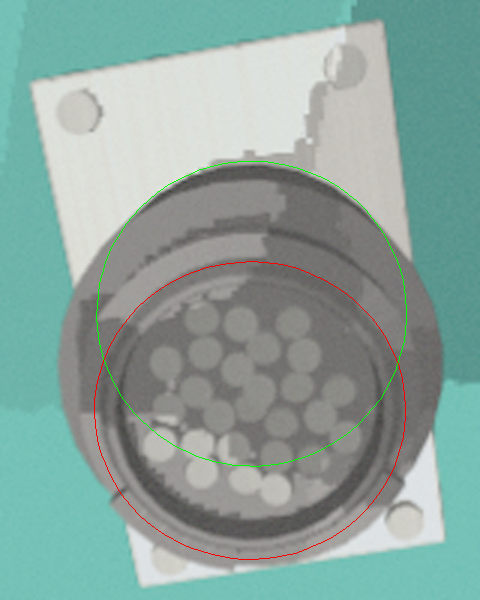

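The red rim circle from the plate-centre estimate matches the rim well, so the hopper is at about (485,-137) by the wrist camera. The top camera gives x about 2 mm larger. I'll turn the wrist half a turn to cancel the hand-eye bias.

```bash
python3 -m jog '[[0,0,0,0,0,-71,0],[0,0,0,0,0,-71,0],[0,0,0,0,0,-71,0],[0,0,0,0,0,-71,0],[0,0,0,0,0,-71,0],[0,0,0,0,0,-71,0],[0,0,0,0,0,-71,0],[0,0,0,0,0,-71,0],[0,0,0,0,0,-71,0],[0,0,0,0,0,-71,0]]' >/dev/null;  python3 -m jog '[[0,0,0,0,0,-71,0],[0,0,0,0,0,-71,0],[0,0,0,0,0,-71,0],[0,0,0,0,0,-71,0],[0,0,0,0,0,-71,0],[0,0,0,0,0,-71,0],[0,0,0,0,0,-71,0],[0,0,0,0,0,-71,0],[0,0,0,0,0,-71,0],[0,0,0,0,0,-71,0]]' >/dev/null;  python3 -m jog '[[0,0,0,0,0,-38,0],[0,0,0,0,0,-38,0],[0,0,0,0,0,-38,0],[0,0,0,0,0,-38,0],[0,0,0,0,0,-38,0],[0,0,0,0,0,-38,0],[0,0,0,0,0,-38,0],[0,0,0,0,0,-38,0]]'
python3 - <<'E'
from h import *
s=jaw();im=cams.capture("wrist")[:,:,::-1];cv2.imwrite("pics/w2.png",im)
c=(.4852,-.137)
u=proj("wrist",[[*c,.12]],s)[0];print(u)
x0,y0=np.int32(u)-[95,100]; print(x0,y0)
b=cv2.resize(im[y0:y0+200,x0:x0+190],None,fx=3,fy=3,interpolation=cv2.INTER_CUBIC); b=np.clip(255*(b/255.)**.6,0,255).astype(np.uint8)
q=(proj("wrist",circ(c,.04,.12),s)-[x0,y0]+.5)*3-.5
cv2.polylines(b,[np.int32(q)],True,(0,0,255),1); print(q.min(0),q.max(0))
cv2.imwrite("pics/crop4.png",b)
E
```

```text
clock: 4.07
eef_pos: [0.4871, -0.1341, 0.2315]
tcp_rot: [0.999, -0.044, 0.0, -0.0]
ft_force: [-0.6, -0.1, 0.9]
width: 0.0855
t 4.07 tcp [ 487.1 -134.1  231.5] x-axis yaw -5.1 z [ 0.  0. -1.] F [-0.6 -0.1  0.9] w 85.5 q [-0.27  0.2  -0.06  1.31  0.    2.96]
[328.27513819 236.82954548]
233 136
[132.23864449 149.30167677] [441.40326776 443.8813749 ]
```

View pics/crop4.png

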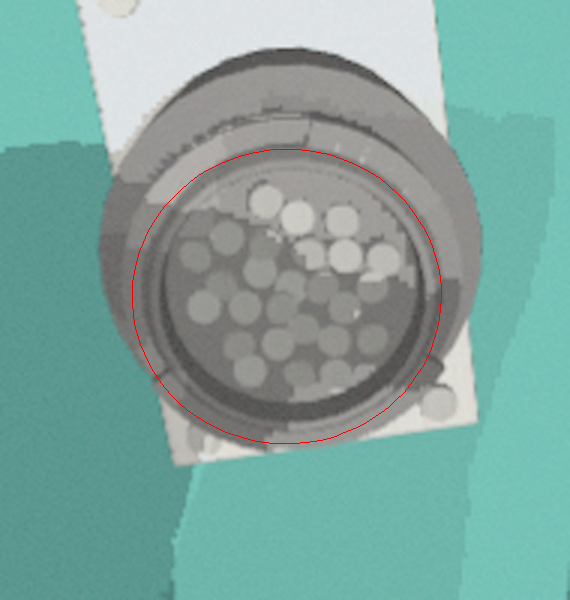

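Run:
```python
from h import *
s=monitor.observe()
w=lambda x0,y0,c:np.array([[x0+(c[0]+.5)/3-.5,y0+(c[1]+.5)/3-.5]])
print(world("wrist",w(233,136,(291.3,290.5)),.12,s)*1e3)
P=world("wrist",np.r_[w(233,136,(175,465)),w(233,136,(478,423))],.012,s)
print(P*1e3)
# plate-corner auto in w2: bright grey region corners
im=cv2.imread("pics/w2.png");hsv=cv2.cvtColor(im,cv2.COLOR_BGR2HSV)
m=((hsv[:,:,1]<45)&(hsv[:,:,2]>120)).astype(np.uint8);m[:, :200]=0;m[:,430:]=0;m[320:]=0
ct=np.concatenate([c for c in cv2.findContours(m,0,2)[0] if cv2.contourArea(c)>60])
r=cv2.minAreaRect(ct);print(r)
h=cv2.convexHull(ct);ap=cv2.approxPolyDP(h,6,True).reshape(-1,2);print(ap.tolist());Q=world("wrist",ap,.012,s)*1e3;print(Q)
```

```text
[[ 488.72622774 -138.70477379  120.        ]]
[[ 388.52332462  -86.34009819   12.        ]
 [ 395.82372261 -204.43969846   12.        ]]
((327.1644287109375, 198.23489379882812), (173.66015625, 118.81432342529297), 81.57302856445312)
[[391, 276], [291, 290], [258, 123], [373, 105]]
[[ 396.77109314 -203.31011589   12.        ]
 [ 389.38153619  -86.44462427   12.        ]
 [ 576.35361078  -75.49576724   12.        ]
 [ 583.01577122 -191.22746042   12.        ]]
```

```bash
cat >> h.py <<'E'
from scipy.optimize import least_squares
def plate(im,s,g=(.487,-.138,np.radians(3.8))):
    """fit plate (x,y,yaw) to its corner-side edges; im BGR"""
    hsv=cv2.cvtColor(im,cv2.COLOR_BGR2HSV)
    m=((hsv[:,:,1]<60)&(hsv[:,:,2]>100)).astype(np.uint8)
    ts=[];c4=np.array([[1,1],[1,-1],[-1,-1],[-1,1]])*[.095,.06]
    for i in range(4):
        a,b=c4[i],c4[(i+1)%4]
        fr=np.linspace(.05,.95,40) if i%2 else np.r_[np.linspace(.03,.14,20),np.linspace(.86,.97,20)]
        fr=np.linspace(.05,.95,40) if abs(a[0]-b[0])<1e-6 else np.r_[np.linspace(.03,.14,12),np.linspace(.86,.97,12)]
        ts.append((a+(b-a)*fr[:,None],(a+b)/np.linalg.norm(a+b)))
    bl=cv2.GaussianBlur(m.astype(np.float32),(0,0),.7)
    offs=np.linspace(-.008,.008,81)
    x=np.array(g)
    for it in range(4):
        c,sn=np.cos(x[2]),np.sin(x[2]);Rm=np.array([[c,-sn],[sn,c]]);A=[];r=[]
        for P,n in ts:
            for p in P:
                L=p+offs[:,None]*n; W=L@Rm.T+x[:2]
                uv=proj("wrist",np.c_[W,0*offs+.012],s).astype(np.float32)
                v=cv2.remap(bl,uv[:,:1],uv[:,1:],1).ravel()
                if v[:8].mean()<.8 or v[-8:].mean()>.2: continue
                d=offs[np.argmax(v<.5)]; nw=Rm@n
                A.append([*nw,n@[-p[1],p[0]]]); r.append(d)
        A=np.array(A);r=np.array(r)
        x=x+least_squares(lambda y:A@y-r,[0,0,0],loss="soft_l1",f_scale=.0005).x
    return x[:2]*1e3,np.degrees(x[2]),len(r),1e3*np.median(np.abs(A@(x-x)-r))
E
python3 - <<'E'
from h import *
for i in range(3):
    s=jaw();im=cams.capture("wrist")[:,:,::-1].copy();print(plate(im,s))
E
```

```text
t 4.12 tcp [ 487.2 -134.4  231.5] x-axis yaw -5.1 z [ 0.  0. -1.] F [-0.4 -0.2  0.5] w 85.6 q [-0.27  0.2  -0.06  1.31  0.    2.96]
(array([ 486.00131221, -138.50937493]), np.float64(3.9262757709707827), 110, np.float64(0.2000000000000001))
t 4.17 tcp [ 487.3 -134.6  231.4] x-axis yaw -5.1 z [ 0.  0. -1.] F [-0.3  0.5 -0. ] w 85.4 q [-0.27  0.2  -0.06  1.31  0.    2.96]
(array([ 485.95771501, -138.48630568]), np.float64(3.9387178752111454), 108, np.float64(0.2000000000000005))
t 4.22 tcp [ 487.4 -134.8  231.4] x-axis yaw -5.1 z [ 0.  0. -1.] F [0.6 0.8 0.1] w 85.3 q [-0.27  0.2  -0.06  1.31  0.    2.96]
(array([ 485.99379235, -138.51235458]), np.float64(3.9499374905392606), 108, np.float64(0.19999999999999965))
```

```bash
python3 -m jog '[[0,0,0,0,0,71,0],[0,0,0,0,0,71,0],[0,0,0,0,0,71,0],[0,0,0,0,0,71,0],[0,0,0,0,0,71,0],[0,0,0,0,0,71,0],[0,0,0,0,0,71,0],[0,0,0,0,0,71,0],[0,0,0,0,0,71,0],[0,0,0,0,0,71,0]]' >/dev/null;  python3 -m jog '[[0,0,0,0,0,71,0],[0,0,0,0,0,71,0],[0,0,0,0,0,71,0],[0,0,0,0,0,71,0],[0,0,0,0,0,71,0],[0,0,0,0,0,71,0],[0,0,0,0,0,71,0],[0,0,0,0,0,71,0],[0,0,0,0,0,71,0],[0,0,0,0,0,71,0]]' >/dev/null;  python3 -m jog '[[0,0,0,0,0,38,0],[0,0,0,0,0,38,0],[0,0,0,0,0,38,0],[0,0,0,0,0,38,0],[0,0,0,0,0,38,0],[0,0,0,0,0,38,0],[0,0,0,0,0,38,0]]'
python3 - <<'E'
from h import *
for i in range(3):
    s=jaw();im=cams.capture("wrist")[:,:,::-1].copy();print(plate(im,s))
E
```

```text
clock: 6.52
eef_pos: [0.4875, -0.1353, 0.2312]
tcp_rot: [0.045, 0.999, -0.0, -0.0]
ft_force: [0.4, -0.6, -0.6]
width: 0.0856
t 6.52 tcp [ 487.5 -135.3  231.2] x-axis yaw 174.9 z [-0. -0. -1.] F [ 0.4 -0.6 -0.6] w 85.6 q [-0.27  0.21 -0.06  1.31 -0.   -0.18]
(array([ 485.19077799, -138.6096959 ]), np.float64(3.8854932869277943), 126, np.float64(0.19999999999999965))
t 6.57 tcp [ 487.5 -135.2  231.2] x-axis yaw 174.7 z [-0. -0. -1.] F [-0.7 -0.6 -0.3] w 85.3 q [-0.27  0.21 -0.06  1.31 -0.   -0.18]
(array([ 485.26514871, -138.59086056]), np.float64(3.9411984750336257), 126, np.float64(0.19999999999999965))
t 6.62 tcp [ 487.5 -135.3  231.3] x-axis yaw 174.7 z [-0. -0. -1.] F [-0.5 -0.1  0.8] w 85.4 q [-0.27  0.21 -0.06  1.31 -0.   -0.18]
(array([ 485.25617202, -138.68098797]), np.float64(3.933828093385791), 125, np.float64(0.19999999999999965))
```

```bash
python3 -m jog '[[38,315,-50,0,0,0,100],[38,315,-50,0,0,0,100],[38,315,-50,0,0,0,100],[38,315,-50,0,0,0,100],[38,315,-50,0,0,0,100],[38,315,-50,0,0,0,100],[38,315,-50,0,0,0,100],[38,315,-50,0,0,0,100],[38,315,-50,0,0,0,100],[38,315,-50,0,0,0,100]]' >/dev/null
python3 - <<'E'
from h import *
s=jaw();im=cams.capture("wrist")[:,:,::-1].copy();cv2.imwrite("pics/w3.png",im)
u=np.int32(proj("wrist",[[.526,.18,.05]],s)[0]);x0,y0=u-[100,95];print(x0,y0)
b=cv2.resize(im[y0:y0+190,x0:x0+200],None,fx=3,fy=3,interpolation=cv2.INTER_CUBIC); b=np.clip(255*(b/255.)**.4,0,255).astype(np.uint8)
cv2.imwrite("pics/crop5.png",b)
E
```

```text
t 7.5 tcp [525.2 181.2 180.6] x-axis yaw 174.9 z [-0.001 -0.001 -1.   ] F [ 0.3 -0.7 -0.1] w 51.7 q [ 0.33  0.31 -0.04  1.22 -0.    0.42]
224 134
```

View pics/crop5.png

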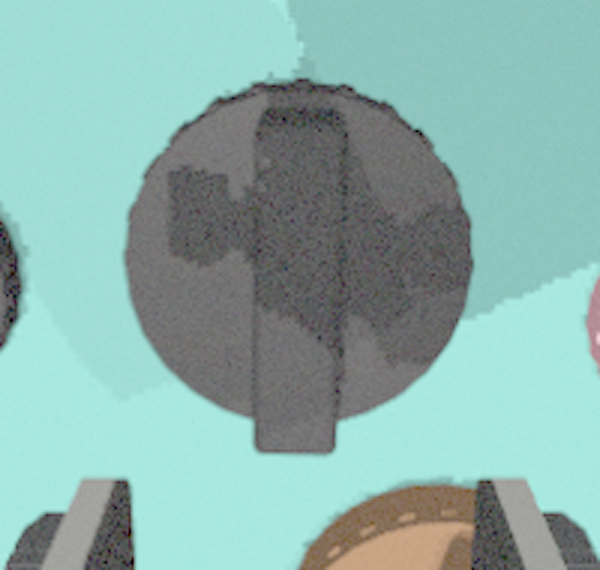

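Run:
```python
from h import *
s=monitor.observe()
f=lambda a:[(224+(x+.5)/3-.5,134+(y+.5)/3-.5) for x,y in a]
B=world("wrist",f([(258,126),(347,126),(336,453),(255,453)]),.061,s)*1e3
yaw=lambda v:np.degrees(np.arctan2(v[1],v[0]))
print(B,B.mean(0),yaw(B[3]-B[0]),yaw(B[2]-B[1]),np.linalg.norm(B[0]-B[3]),np.linalg.norm(B[2]-B[3]))
C=world("wrist",f([(126,255),(472,255),(300,420)]),.028,s)*1e3;print(C,C[:2].mean(0))
# silhouette overlay circle test
for cx in (.520,.523,.526):
  q=(proj("wrist",np.r_[circ((cx,.18),.052,.028),circ((cx,.18),.052,0)],s)-[224,134]+.5)*3-.5
  print(cx,q.min(0),q.max(0))
```

```text
[[479.28228203 172.19001403  61.        ]
 [481.34007146 194.61026571  61.        ]
 [571.84218359 184.39326446  61.        ]
 [569.78157959 161.76640249  61.        ]] [525.56152917 178.23998667  61.        ] -6.570313867576626 -6.440988006698876 91.09760993805472 22.7204967244373
[[517.80106948 127.32451749  28.        ]
 [527.14943802 229.416547    28.        ]
 [575.49037238 173.75641554  28.        ]] [522.47525375 178.37053224  28.        ]
0.52 [127.53480932  58.73322429] [479.86064619 408.67561882]
0.523 [128.98963375  68.69399612] [480.2579541  417.49618358]
0.526 [130.43712937  78.60182111] [480.65148908 426.26366165]
```

```bash
python3 -m jog '[[0,-3,-40,0,0,-1.3,100],[0,-3,-80,0,0,-1.3,100],[0,-3,-110,0,0,-1.3,100],[0,-3,-110,0,0,-1.3,100],[0,-3,-110,0,0,-1.3,100],[0,-3,-110,0,0,-1.3,100]]' >/dev/null; python3 -c "from h import *;jaw()"
```

```text
t 8.05 tcp [526.7 176.2  73.2] x-axis yaw 173.4 z [ 0.002  0.    -1.   ] F [ 0.5 -0.2 -0.1] w 51.8 q [ 0.32  0.39 -0.22  0.96 -0.    0.44]
```

```bash
python3 -m jog '[[-1,2,-20,0,0,0,100],[-1,2,-39,0,0,0,100],[-1,2,-39,0,0,0,100],[-1,2,-39,0,0,0,100],[-1,2,-39,0,0,0,100]]' >/dev/null; python3 -c "from h import *;jaw()"
```

```text
t 8.47 tcp [525.8 179.   34.4] x-axis yaw 173.4 z [ 0.003  0.001 -1.   ] F [-0.1  0.3  0.7] w 51.8 q [ 0.33  0.42 -0.28  0.87 -0.    0.44]
```

Good. Close on the bar.

```bash
python3 -m jog '[[0,0,0,0,0,0,255],[0,0,0,0,0,0,255],[0,0,0,0,0,0,255],[0,0,0,0,0,0,255],[0,0,0,0,0,0,255],[0,0,0,0,0,0,255],[0,0,0,0,0,0,255]]' 80 >/dev/null; python3 -c "from h import *;jaw()"; python3 -m jog '[[0,0,40,0,0,0,255],[0,0,80,0,0,0,255],[0,0,120,0,0,0,255],[0,0,160,0,0,0,255],[0,0,190,0,0,0,255],[0,0,190,0,0,0,255],[0,0,190,0,0,0,255]]' >/dev/null; python3 -c "from h import *;jaw()"
```

```text
t 9.05 tcp [525.5 179.   33.8] x-axis yaw 173.4 z [ 0.002  0.001 -1.   ] F [-1.3  0.3  9.3] w 22.8 q [ 0.33  0.42 -0.28  0.86 -0.    0.44]
t 9.63 tcp [525.4 179.  224.2] x-axis yaw 173.4 z [ 0.004  0.001 -1.   ] F [ 0.4  0.3 -2.5] w 22.7 q [ 0.33  0.29  0.04  1.32 -0.    0.44]
```

```bash
python3 -m jog '[[-40,-317,0,0,0,40.5,255],[-40,-317,0,0,0,40.5,255],[-40,-317,0,0,0,40.5,255],[-40,-317,0,0,0,40.5,255],[-40,-317,0,0,0,40.5,255],[-40,-317,0,0,0,40.5,255],[-40,-317,0,0,0,40.5,255],[-40,-317,0,0,0,40.5,255],[-40,-317,-40,0,0,40.5,255],[-40,-317,-60,0,0,40.5,255]]' >/dev/null;python3 -m jog '[[0,0,0,0,0,0,255],[0,0,0,0,0,0,255],[0,0,0,0,0,0,255]]' >/dev/null
python3 - <<'E'
from h import *
jaw();im=cams.capture("wrist")[:,:,::-1].copy();cv2.imwrite("pics/w4.png",im)
E
```

```text
t 10.72 tcp [ 484.7 -137.9  162.7] x-axis yaw -146.0 z [-0.  0. -1.] F [ 1.4 -0.1 -1.7] w 22.6 q [-0.28  0.24 -0.2   1.14  0.   -0.87]
```

View pics/w4.png

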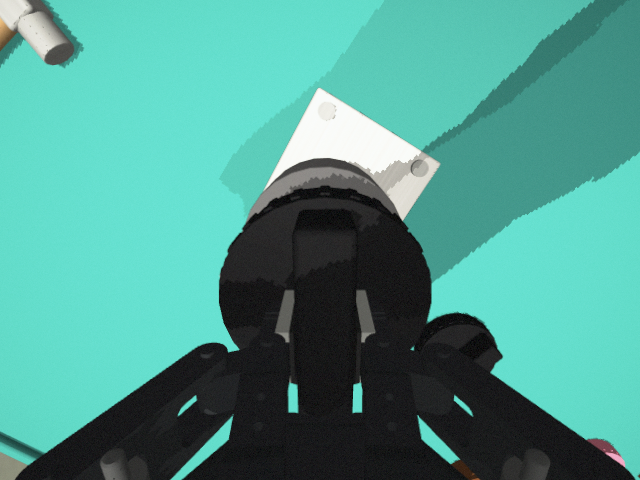

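Lid held upright, skirt spanning x 219–431 (centre 325), bar near-end top edge at about (326,232). The hopper is visible beneath it. I'll check the along-bar offset.

Run:
```python
from h import *
s=monitor.observe();Rm=R.from_quat(s["tcp_rot"]).as_matrix()
im=cv2.imread("pics/w4.png");print(im[180:245:3,326].mean(1).astype(int).tolist())
for o in(-.003,0,.003):
    X=[[.047+o,0,-.0272],[.047+o,0,.0058],[.052+o,0,.0058],[.052+o,0,.0338]]
    C=np.array([[ .052*np.cos(t)+o,.052*np.sin(t),.0058] for t in np.linspace(0,6.28,90)])
    q=proj("wrist",C@Rm.T+s["eef_pos"],s)
    print(o,proj("wrist",np.array(X)@Rm.T+s["eef_pos"],s).round(1).tolist(),q.min(0),q.max(0))
b=cv2.resize(im[175:300,215:435],None,fx=3.5,fy=3.5,interpolation=cv2.INTER_CUBIC);b=np.clip(255*(b/255.)**.4,0,255).astype(np.uint8);cv2.imwrite("pics/crop6.png",b)
```

```text
[92, 92, 18, 15, 23, 16, 42, 46, 42, 38, 21, 13, 9, 14, 23, 20, 16, 33, 34, 37, 36, 41]
-0.003 [[324.8, 236.4], [324.9, 213.6], [324.9, 202.6], [324.9, 191.1]] [218.02229587 202.56570258] [431.92019114 392.86928841]
0 [[324.8, 228.2], [324.9, 207.0], [324.9, 195.8], [324.9, 185.3]] [217.38890119 195.80864898] [432.54852772 388.41423114]
0.003 [[324.8, 219.9], [324.9, 200.3], [324.9, 189.0], [324.9, 179.4]] [216.75052448 188.97056521] [433.18177619 383.90608532]
```

View pics/crop6.png

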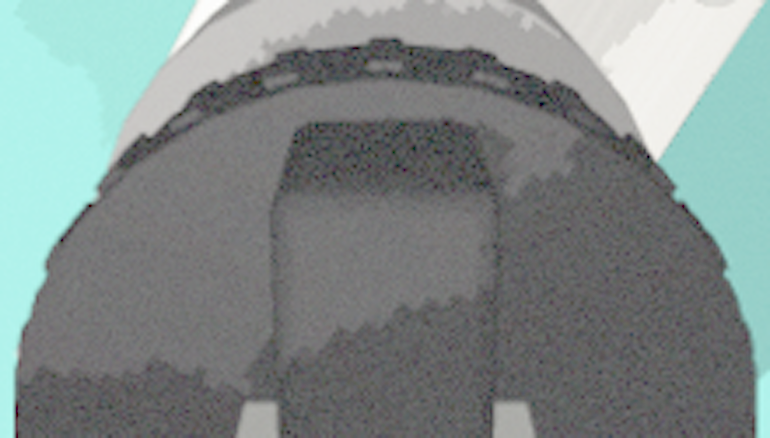

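```bash
python3 -m jog '[[0,-1,-8,0,0,0,255],[0,-1,-15,0,0,0,255],[0,-1,-15,0,0,0,255],[0,-1,-15,0,0,0,255]]' >/dev/null; python3 -c "from h import *;jaw()"
```

```text
t 11.1 tcp [ 484.3 -138.9  147. ] x-axis yaw -146.0 z [-0.001  0.    -1.   ] F [-0.6  0.4 -1.1] w 22.9 q [-0.28  0.25 -0.22  1.1  -0.   -0.87]
```

```bash
python3 -m jog '[[1,0,-2,0,0,0,255],[1,0,-4,0,0,0,255],[1,0,-4,0,0,0,255],[1,0,-4,0,0,0,255]]' >/dev/null; python3 -c "from h import *;jaw()";python3 -m jog '[[0,0,-1,0,0,0,255],[0,0,-1,0,0,0,255],[0,0,-1,0,0,0,255]]' >/dev/null; python3 -c "from h import *;jaw()"
```

```text
t 11.43 tcp [ 485.6 -139.3  143.3] x-axis yaw -146.1 z [ 0. -0. -1.] F [ 0.1 -0.2 -1.7] w 22.7 q [-0.28  0.25 -0.23  1.09 -0.   -0.87]
t 11.68 tcp [ 485.6 -139.3  143.1] x-axis yaw -146.1 z [ 0.001 -0.    -1.   ] F [-2.3  1.2  7. ] w 22.3 q [-0.28  0.25 -0.23  1.09  0.   -0.87]
```

```bash
python3 -m jog '[[0,0,0,0,0,0,255],[0,0,0,0,0,0,255],[0,0,0,0,0,0,255],[0,0,0.5,0,0,7,255],[0,0,0.9,0,0,14,255],[0,0,1.4,0,0,21,255],[0,0,1.9,0,0,28,255],[0,0,2.3,0,0,35,255],[0,0,2.3,0,0,35,255]]' >/dev/null; python3 -c "from h import *;jaw()"
```

```text
t 12.43 tcp [ 486.1 -139.5  145.4] x-axis yaw -110.7 z [ 0.002 -0.001 -1.   ] F [ 0.6 -0.7  5.3] w 22.6 q [-0.28  0.25 -0.23  1.09 -0.   -1.49]
```

```bash
python3 -m jog '[[-0.7,0.3,0.4,0,0,7,255],[-0.7,0.3,0.4,0,0,14,255],[-0.7,0.3,0.4,0,0,20,255],[-0.7,0.3,0.4,0,0,20,255],[-0.7,0.3,0.4,0,0,20,255],[-0.7,0.3,-1.5,0,0,20,255],[-0.7,0.3,-3.5,0,0,20,255],[-0.7,0.3,-3.5,0,0,20,255]]' >/dev/null; python3 -c "from h import *;jaw()"
```

```text
t 13.1 tcp [ 484.6 -138.9  140.5] x-axis yaw -91.2 z [-0.001  0.    -1.   ] F [ 0.   0.2 -1.6] w 22.4 q [-0.28  0.25 -0.24  1.08  0.   -1.83]
```

```bash
python3 -m jog '[[0.8,-0.3,-2,0,0,0,255],[0.8,-0.3,-4,0,0,0,255],[0.8,-0.3,-5,0,0,0,255],[0.8,-0.3,-5,0,0,0,255],[0.8,-0.3,-5,0,0,0,255]]' >/dev/null; python3 -c "from h import *;jaw()"
```

```text
t 13.52 tcp [ 485.6 -139.3  136. ] x-axis yaw -91.1 z [ 0.  0. -1.] F [ 0.4  0.6 -1.6] w 22.7 q [-0.28  0.26 -0.24  1.07  0.   -1.83]
```

```bash
python3 -m jog '[[0,0,-0.7,0,0,0,255],[0,0,-0.7,0,0,0,255]]' >/dev/null; python3 -c "from h import *;jaw()"
```

```text
t 13.68 tcp [ 485.7 -139.4  135.8] x-axis yaw -91.1 z [ 0. -0. -1.] F [-1.5 -1.4  2.9] w 22.9 q [-0.28  0.26 -0.24  1.07 -0.   -1.83]
```

```bash
python3 -m jog '[[0,0,0,0,0,-7,255],[0,0.1,-0.4,0,0,-14,255],[-0.1,0.2,-0.9,0,0,-21,255],[-0.2,0.3,-1.4,0,0,-28,255],[-0.3,0.4,-1.8,0,0,-35,255],[-0.3,0.5,-2.3,0,0,-42,255],[-0.3,0.5,-2.3,0,0,-42,255]]' >/dev/null; python3 -c "from h import *;s=jaw();print(s['ft_torque'])"
```

```text
t 14.27 tcp [ 485.4 -138.8  133.1] x-axis yaw -133.4 z [ 0. -0. -1.] F [-0.1 -0.9 -1. ] w 22.5 q [-0.28  0.26 -0.25  1.07 -0.   -1.09]
[-0.04986319 -0.06918542 -0.01667866]
```

Turning smoothly at A ≈ 42.7; continuing toward home.

```bash
python3 -m jog '[[-0.1,0.1,-0.5,0,0,-7,255],[-0.1,0.1,-0.9,0,0,-14,255],[-0.2,0.2,-1.4,0,0,-21,255],[-0.3,0.2,-1.9,0,0,-28,255],[-0.4,0.3,-2.4,0,0,-35,255],[-0.4,0.3,-2.7,0,0,-40,255],[-0.4,0.3,-2.7,0,0,-40,255]]' >/dev/null; python3 -c "from h import *;s=jaw();print(s['ft_torque'])"
```

```text
t 14.85 tcp [ 485.  -138.5  130.4] x-axis yaw -173.1 z [ 0. -0. -1.] F [ 0.4 -0.2 -0.9] w 22.5 q [-0.28  0.26 -0.25  1.06 -0.   -0.4 ]
[-0.09678395 -0.07867013 -0.03275595]
```

```bash
python3 -m jog '[[0,0,-0.2,0,0,-3,255],[0,0,-0.3,0,0,-6,255],[0,0,-0.3,0,0,-6,255],[0,0,-0.3,0,0,-6,255]]' >/dev/null; python3 -c "from h import *;s=jaw();print(s['ft_torque'])"
```

```text
t 15.18 tcp [ 485.3 -138.6  130.3] x-axis yaw -178.7 z [ 0.001 -0.001 -1.   ] F [ 1.2 -0.7  1.7] w 23.1 q [-0.28  0.26 -0.25  1.06 -0.   -0.3 ]
[-0.16857222  0.12017318  1.18346323]
```

The stop is felt (1.2 N m), with grip height about 20.5 mm. Relaxing, releasing and rising.

```bash
python3 -m jog '[[0,0,0,0,0,2,255],[0,0,0,0,0,2,255],[0,0,0,0,0,2,60],[0,0,0,0,0,2,60],[0,0,0,0,0,2,60],[0,0,0,0,0,2,60],[0,0,0,0,0,2,60],[0,0,0,0,0,2,60],[0,0,0,0,0,2,60]]' >/dev/null; python3 -c "from h import *;s=jaw()"; python3 -m jog '[[0,0,20,0,0,0,60],[0,0,60,0,0,0,60],[0,0,90,0,0,0,60],[0,0,90,0,0,0,60],[0,0,90,0,0,0,60],[0,0,90,0,0,0,60],[0,0,90,0,0,0,60]]'>/dev/null
python3 - <<'E'
from h import *
s=jaw();im=cams.capture("wrist")[:,:,::-1].copy()
r=R.from_euler('z',3.93,degrees=True).as_matrix()
B=np.array([[.047,.012,.157],[.047,-.012,.157],[-.047,-.012,.157],[-.047,.012,.157]])@r.T+[.4856-0,-.13855,.0005]
u=np.int32(proj("wrist",[[.4856,-.1386,.14]],s)[0]);x0,y0=u-[110,100]
b=cv2.resize(im[y0:y0+200,x0:x0+220],None,fx=3,fy=3,interpolation=cv2.INTER_CUBIC); b=np.clip(255*(b/255.)**.5,0,255).astype(np.uint8)
cv2.polylines(b,[np.int32((proj("wrist",B,s)-[x0,y0]+.5)*3)],True,(0,0,255),1)
cv2.polylines(b,[np.int32((proj("wrist",circ((.4856,-.13855),.052,.1245),s)-[x0,y0]+.5)*3)],True,(0,255,0),1)
cv2.imwrite("pics/crop7.png",b)
E
```

```text
t 15.93 tcp [ 484.9 -138.5  130. ] x-axis yaw -177.1 z [-0. -0. -1.] F [-1.  -0.2  0.1] w 65.4 q [-0.28  0.26 -0.25  1.06 -0.   -0.33]
t 16.52 tcp [ 484.3 -138.3  219. ] x-axis yaw -177.1 z [-0.002  0.    -1.   ] F [-0.1  0.9 -0.8] w 65.1 q [-0.28  0.21 -0.09  1.28 -0.   -0.33]
```

View pics/crop7.png

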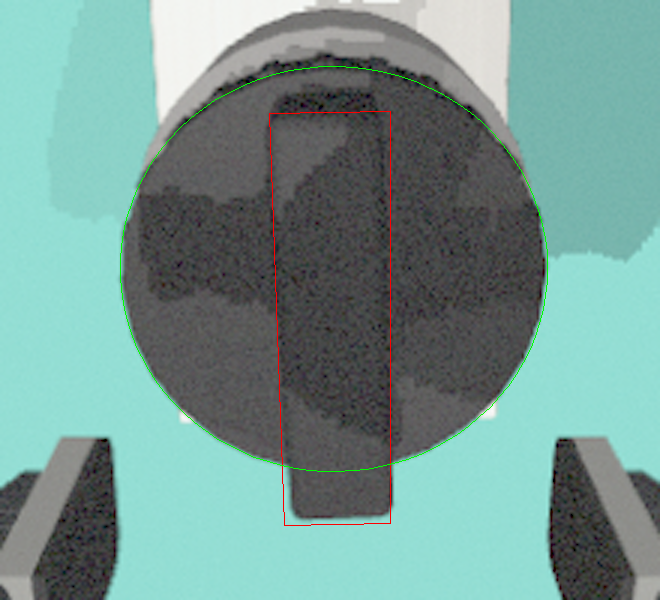

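The lid sits concentric on the hopper. Its bar is within about 1–2° of the plate's long side, its level outline matches the predicted home pose, and the open fingers are clear. Handing in.

```bash
python3 -c "
from cell import env;print(env.close_job())"
```

```text
the job is handed in; nothing more can be done
None
```

The black lid is screwed home on the hopper and released, and I handed the job in at about 16.6 s of the 48 s allowed. No verdict was reported.

- **Set down:** I gripped the larger black lid by its bar and laid it on the ridges at A ≈ 30°. Contact came at the expected height, with about 34 mm between grip point and mouth.
- **Turned back:** I turned it back to A ≈ 85°, following the ridge up. There I lowered it freely into the thread start, and it touched bottom with the grip point about 26 mm above the mouth.
- **Screwed home:** I turned it clockwise until the stop pushed back with 1.2 N·m. The grip point was then about 20.5 mm above the mouth, by the tool height.

**Last checks:**
- In the final wrist picture the lid's outline matches the predicted home pose, level and centred. The bar is about 1–2° (about 0.02–0.03 rad) off the plate's long side.
- The fingers were open and 90 mm above the release height.
- The highest contact force I read between moves was about 9 N.
- I took no final picture of the tray, hex key, die and mallet, but the arm made no contact near them.

**Disagreement:** The top camera put the hopper's x position about 2 mm larger than the wrist camera did. I used the mean of two opposite wrist views, which differed by under 1 mm, and the fit was free of side forces.

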